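Lay out the sample parts round the calibration target for the camera's teach picture

ROBOT

A 7-joint arm with a two-finger parallel gripper is mounted at the origin on a cart in front of the work surface, level with it; the furniture and walls round the work are solid. World frame = base frame: x ahead of the robot, y to its left, z up, the work surface at z = 0. Lengths are in m, angles in rad, forces in N, time in s.
With the tool pointing down it reaches from about 0.425 to 0.875 m from the base axis. Payload 9.9 kg.
Tool frame: the origin (TCP) lies between the finger pads; the fingertips stand 14 mm ahead of it and the grasp point (between the pads) lies 5 mm behind it; z points along the fingers, y is the line along which they close (so a half turn about z gives the same grasp; the last joint's range is limited). The gripper opens to 85 mm and grips with 20 to 120 N. Pads are 22 mm wide; open, the fingers measure 114 mm over their backs; the gripper's body (76 mm by 85 mm) begins 54 mm behind the grasp point. The pads swing forward as they close: fully open they stand 13 mm farther back than shut.
Start: joints at [-1.246, 0.576, 0.025, 1.437, -0.015, 1.129, -0.057], TCP at [0.268, 0.619, 0.245] pointing down, gripper open.
Joint ranges: [-2.76, 2.76], [-0.34, 2.15], [-1.52, 1.57], [0.19, 2.46], [-1.09, 4.23], [0.17, 1.99], [-2.82, 2.82]. Speed limits (rad/s): [2.22, 2.22, 3.01, 3.01, 3.14, 3.14, 3.14].

INTERFACE

Orientations are given as a unit quaternion [w, x, y, z].
In Python, from station import sensors, vision, bot gives the robot as it stands.
- The arm moves only by the tool arm_command, never from a script. Its argument "plan" is a list of rows, each an object with "delta_pos": the shift along the world's x, y, z in mm, a list of three; "turn": the turn, a rotation vector about the world's x, y, z in degrees, a list of three; "gripper": the finger opening in mm, from 0 to 85.4. In form: [{"delta_pos": [dx, dy, dz], "turn": [rx, ry, rz], "gripper": gripper}, ...]. A call has 1 to 12 rows; each row is the pose to reach, as a shift and turn from the pose commanded when the call began; what a row does not reach only later rows make up. A row lasts 1/12 s, in which the tool goes at most 41.7 mm and 7.16 degrees, less where a joint would pass 70% of its speed; a pose out of reach is approached as far as the arm can. A call with a gripper value outside its range is refused whole. The fingers move at their own pace and stop on an object; the grip force is fixed at half the most. Time passes only in rows, so rows that repeat a pose let the fingers close. It gives the time, the measured TCP pose, the force, the opening and the grip force at its end, in the units of the state.
- sensors.get_state(): the state, without advancing time (a new reading comes with each control period).
- vision.read_camera(name): name is "side" or "top" or "wrist"; returns (picture, depth): 420x560x3 uint8, red, green, blue; 420x560 float32, m along the optical axis (not along the pixel's ray), 0 where there is no reading.
- vision.calibration(name): a dict with "fovy" (degrees; the focal length in pixels is half the picture's height over the tangent of half this angle, whatever the lens; pixels are square), "cx", "cy" (the principal point, pixels), "dist" ([k1, k2, p1, p2, k3] as OpenCV has them; the pictures are not rectified), "R" (3x3) and "t" (3): a world point X has camera coordinates R X + t; the wrist camera has in their place "T_tool_cam" (4x4, takes a point from camera to tool coordinates, whose origin is the TCP and whose axes are the flange's). Camera axes: x right, y down, z forward; pixel columns grow to the right and rows downward; lengths in m; the calibration is good to about 2 mm. A picture is of the moment at which its call begins: read the wrist's pose just before it. calibration takes no time and is no camera call.
- bot.finish_job(): hands the job in; it is judged then, once.
The state is a dict: "clock": time; "joint_positions": joint angles; "joint_velocities": joint speeds; "effort": joint torques, N m; "eef_pos": TCP position; "orientation": TCP orientation; "contact_force": force on the tool from outside, world axes, zero at the start; "moment": the same for the moment, N m; "width": finger opening in m; "grip_force": force on a finger pad.
Only numpy, scipy, OpenCV 4.12 (cv2) and the standard library are available. Lean on these libraries where they do the work, as an engineer would, in place of code of your own. Each camera call takes 0.05 s, during which the arm holds its last target. There are 200 camera calls.

TASK

Lay out the samples beside the calibration target for the camera's teach picture: lay the big steel ring gauge flat in the middle of the gap between the target and the black lens, with the brass collar centred on top of it, and stand the flanged bushing, flange down, in the middle of the gap between the target and the blue star knob, with the pale plain spacer ring centred on top of it. Both stacks belong in one straight line with the centres of the target, the lens and the knob; leave the target, the lens and the knob where they are, let go of everything and leave it all standing still.

Things in the scene. Friction and masses are not known exactly. Their poses are not given: they have to be found in the camera images.
- target: camera calibration target: flat plate with dots in a black frame, fixed to the worktop, 65 mm along its x by 85 mm along its y, 9 mm high. Origin at the centre of its underside, z up. Its +x points away from the robot (turned by up to 0.17 rad), its +y to the robot's left. Gap middles lie 82 mm (lens) and 81 mm (knob) from its centre on its y axis.
- lens: spare camera lens, black, round, 37 mm across and 47 mm tall, standing loose on the worktop beside the target, 140 mm from centre to centre on the target's y axis, on its left or its right (the knob is on the other side). Origin at the centre of its underside, z up. Not to be moved.
- knob: blue plastic star knob, 40 mm across, 41 mm tall, standing loose on its lobed head with its thin stud up, beside the target, 140 mm from centre to centre on the target's y axis, on the other side from the lens. Origin at the centre of its underside, z up. Not to be moved.
- ring_gauge: big steel ring gauge with knurled rim, lying flat, 51 mm outer diameter, 16 mm high, small hole (about 12 mm or more) in the middle, 0.16 kg. Loose. Origin at the centre of its underside, z up. Grip on the outside.
- bushing: turned grey steel bushing with a flange at its foot, standing on the flange: flange 34 mm diameter and 6 mm high, body above it 26 mm diameter, 24 mm high in all, about 0.08 kg. Loose. Origin at the centre of its underside, z up. Grip the 26 mm body or the flange from above.
- spacer: pale (off-white) plain spacer ring without a flange, 32 mm diameter, 16 mm high, about 0.08 kg. Loose, lying flat, hole about 12 mm. Origin at the centre of its underside, z up. Grip on the outside. It is set on the bushing's flat top, 24 mm above the worktop.
- collar: brass collar, plain ring of brass colour, 30 mm diameter, 13 mm high, about 0.05 kg. Loose, lying flat. Origin at the centre of its underside, z up. Grip on the outside; hole about 14 mm. It is set on the ring gauge's top face, 16 mm above the worktop.
There are look-alikes about, which are no part of the job. Leave any pink look-alike of the bushing alone.

How it is judged:
By the outcome, as a careful person would: the job done as asked, in the order asked, and still so for the second after the job is handed in, with the robot touching nothing.
It also fails if it takes over 90 s, if anything falls off the work surface, if the arm or the gripper's body presses on something with over 40 N, if the wrist force passes 120 N, or if a joint passes its speed limit or range.

## Working session

There is one attempt and no reset: what is moved stays moved. The work goes in short steps, Python scripts to look and compute and a tool call to move; the robot and the scene stay as the last step left them, time stands still between calls to the robot, and variables do not carry over. Pictures are saved under pics/ and viewed, at most 14 in all, crops included, and the job is handed in when it is done.

Besides the shell and the picture viewer there is one more tool, called after ">>>" in YAML: its name, and indented under it one key for each argument. arm_command: Moves the arm, as the interface text tells. Its arguments: {"type":"object","properties":{"plan":{"type":"array","items":{"type":"object","properties":{"delta_pos":{"type":"array","items":{"type":"number"}},"turn":{"type":"array","items":{"type":"number"}},"gripper":{"type":"number"}}}}},"required":["plan"]}

```bash
mkdir -p pics; ls; cat > h.py <<'E'
import numpy as np, cv2
from station import sensors, vision, bot
def K(c):
    f=210/np.tan(np.radians(c["fovy"])/2); return np.array([[f,0,c["cx"]],[0,f,c["cy"]],[0,0,1.]])
def qR(q):
    from scipy.spatial.transform import Rotation as Ro
    return Ro.from_quat([q[1],q[2],q[3],q[0]]).as_matrix()
def pose(name):
    "camera-to-world R,t"
    c=vision.calibration(name)
    if name=="wrist":
        s=sensors.get_state(); R=qR(s["orientation"]); T=np.array(c["T_tool_cam"])
        return c,R@T[:3,:3],R@T[:3,3]+np.array(s["eef_pos"])
    R=np.array(c["R"]);return c,R.T,-R.T@np.array(c["t"])
def grab(name,save=None):
    c,R,t=pose(name); im,d=vision.read_camera(name)
    if save: cv2.imwrite("pics/"+save,im[:,:,::-1])
    return im,d,(c,R,t)
def cloud(d,P):
    c,R,t=P; h,w=d.shape; u,v=np.meshgrid(np.arange(w),np.arange(h))
    n=cv2.undistortPoints(np.stack([u,v],-1).reshape(-1,1,2).astype(float),K(c),np.array(c["dist"])).reshape(h,w,2)
    p=np.dstack([n*d[...,None],d]); return p@R.T+t
def toz(uv,z,P):
    c,R,t=P; n=cv2.undistortPoints(np.array(uv,float).reshape(-1,1,2),K(c),np.array(c["dist"])).reshape(-1,2)
    r=np.c_[n,np.ones(len(n))]@R.T; return t+r*((z-t[2])/r[:,2])[:,None]
E
python3 - <<'E'
from h import *
np.set_printoptions(precision=4,suppress=True)
for n in("top","side","wrist"):
    im,d,P=grab(n,n+"0.png"); np.savez("/tmp/"+n,im=im,d=d); print(n,P[0]["fovy"],P[2],P[1][:,2],(d>0).mean())
s=sensors.get_state();print(s["eef_pos"],s["orientation"],s["width"],s["clock"])
E
```

```text
pics
top 50.010673227017506 [0.3092 0.0308 0.9886] [ 0.179  -0.0148 -0.9837] 0.9958078231292516
side 46.41434864926574 [-0.4955 -0.223   1.0145] [ 0.6983  0.165  -0.6965] 0.9876360544217687
wrist 61.930878200451865 [0.1987 0.6492 0.372 ] [ 0.2735 -0.1194 -0.9544] 0.9960416666666667
[0.2682 0.6191 0.2446] [-0.0001  0.203   0.9792 -0.0006] 0.08525328776730616 0.15
```

View pics/top0.png

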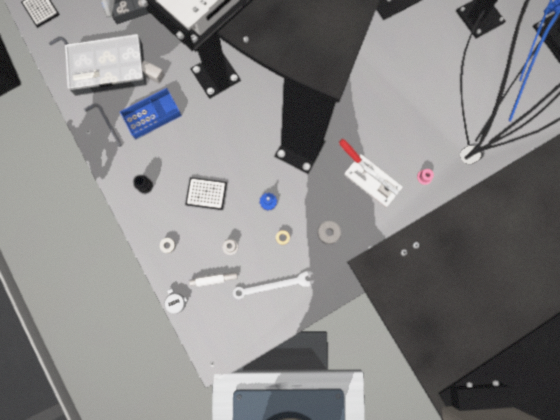

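View pics/side0.png

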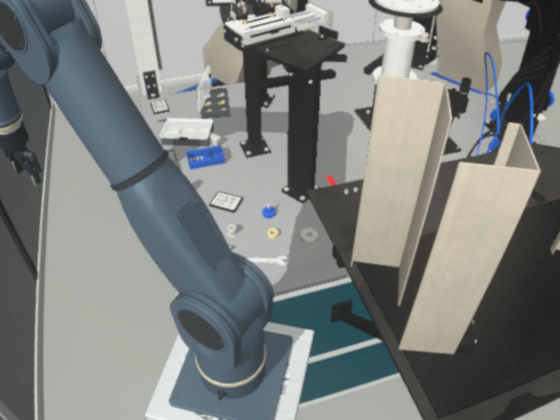

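Top: target at (206,193), lens (143,184), knob (269,201), gauge (330,232), brass collar (283,237), ring-like parts at (231,247) and (167,245), and the pink look-alike at (426,176). There is a tall post behind, around (300,120). Next I measure heights.

```bash
python3 - <<'E'
from h import *
np.set_printoptions(precision=4,suppress=True)
z=np.load("/tmp/top.npz");im,d=z["im"],z["d"];P=pose("top");W=cloud(d,P)
for n,(u,v) in dict(target=(206,193),lens=(143,184),knob=(269,201),gauge=(330,232),collar=(283,237),a=(231,247),b=(167,245),pink=(426,176),cap=(175,300),post=(293,155),plate=(300,110)).items():
    w=W[v-14:v+15,u-14:u+15].reshape(-1,3); m=(w[:,2]>.006)&(w[:,2]<.2)
    q=w[m]; h=np.percentile(q[:,2],90); t=q[abs(q[:,2]-h)<.004]
    print(n,"h",h.round(4),"top c",(t.max(0)+t.min(0))/2,"ext",np.ptp(t,axis=0)[:2],"mean",t.mean(0)[:2],im[v-3:v+4,u-9:u+10].mean((0,1)).round())
g=W[::20,::20,2];print((g*100).round().astype(int))
c=cv2.resize(im[160:320,130:360],None,fx=3.4,fy=3.4,interpolation=cv2.INTER_CUBIC);cv2.imwrite("pics/topc.png",c[:,:,::-1])
E
```

```text
target h 0.0121 top c [0.5328 0.1806 0.0115] ext [0.065  0.0642] mean [0.5331 0.1808] [216. 213. 210.]
lens h 0.0496 top c [0.5511 0.3203 0.0483] ext [0.0276 0.0262] mean [0.5511 0.3202] [40. 40. 41.]
knob h 0.0267 top c [0.5144 0.0414 0.0266] ext [0.0162 0.0153] mean [0.514  0.0416] [ 88. 120. 201.]
gauge h 0.0185 top c [ 0.4444 -0.0904  0.0184] ext [0.047  0.0484] mean [ 0.4447 -0.0909] [162. 158. 155.]
collar h 0.0161 top c [0.4342 0.01   0.015 ] ext [0.029  0.0263] mean [0.4336 0.0104] [192. 184. 165.]
a h 0.027 top c [0.4149 0.1253 0.0257] ext [0.0261 0.0238] mean [0.4148 0.1255] [198. 193. 190.]
b h 0.0189 top c [0.4172 0.2617 0.0179] ext [0.0284 0.0308] mean [0.417  0.2619] [191. 188. 184.]
pink h 0.026 top c [ 0.5703 -0.3134  0.0255] ext [0.0263 0.0261] mean [ 0.5705 -0.3128] [206. 143. 162.]
cap h 0.0245 top c [0.2939 0.24   0.024 ] ext [0.0395 0.0406] mean [0.2932 0.2408] [196. 195. 195.]
post h 0.0651 top c [ 0.6256 -0.0257  0.0649] ext [0.0172 0.0322] mean [ 0.6256 -0.026 ] [44. 44. 45.]
plate h 0.1969 top c [ 0.6309 -0.0136  0.1968] ext [0.0213 0.0406] mean [ 0.6311 -0.0
[... 1776 characters left out ...]
-76 -87 -90 -89 -90 -91 -90 -91   0   2   0   0   0   0   0   0   0   0
  -90  25  25  25  25  25  25  25  25  25]
 [-70 -81 -90 -91 -90 -91 -90 -90 -91   0   0   0   0   0   0   0 -90 -91
  -90 -91  25  25  25  25  25  25  25  25]
 [-64 -77 -89 -90 -91 -91 -91 -90 -91   0   0   0   0   0   0 -81 -81 -91
  -90 -90  25  25  25  25  25  25  28  28]
 [-60 -70 -82 -90 -90 -89 -90 -90 -91 -90   0   0   0 -47 -46 -47 -80 -90
  -91 -90 -91  25  25  25  25  29  29  29]
 [-55 -66 -77 -88 -90 -91 -90 -91 -90 -90 -90   0   0   0   0   0   0   0
    0 -91 -90  25  25  29  28  29  29  29]
 [-49 -60 -71 -82 -90 -90 -90 -90 -91 -90 -90   0   1   2   1   1   1   1
    0 -91 -90 -91  25  32  31  32  29  29]]
```

View pics/topc.png

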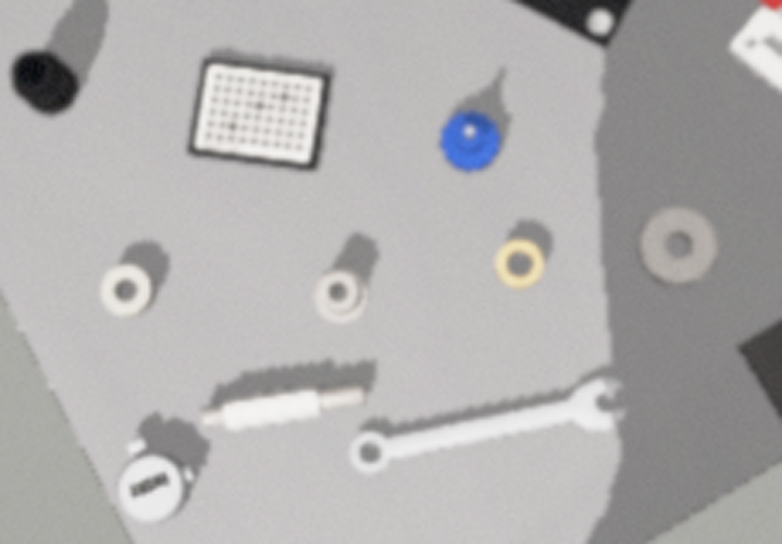

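Crop: (126,290) is the plain pale spacer, (340,295) the bushing with its flange, (520,263) the collar and (680,245) the gauge. The wrench and plug lie in front. All heights agree with the given sizes, with a camera bias of about +2 mm. Now I check obstacles.

```bash
python3 - <<'E'
from h import *
np.set_printoptions(precision=3,suppress=True)
z=np.load("/tmp/top.npz");P=pose("top");W=cloud(z["d"],P)
print("shelf corner",toz([(348,262),(440,210),(388,392)],.25,P))
w=W.reshape(-1,3);w=w[(w[:,2]>.06)&(w[:,2]<.7)]
for y in np.arange(-.3,.4,.05):
    q=w[abs(w[:,1]-y)<.03]; 
    for lo,hi in((.06,.2),(.2,.3),(.4,.6)):
        s=q[(q[:,2]>lo)&(q[:,2]<hi)&(q[:,0]>.25)]
        if len(s)>5: print(round(y,2),(lo,hi),s[:,0].min(),s[:,0].max())
print("wrench/plug",toz([(233,272),(200,275),(192,283),(240,287),(305,272),(311,280)],.008,P))
E
```

```text
shelf corner [[ 0.361 -0.091  0.25 ]
 [ 0.448 -0.25   0.25 ]
 [ 0.156 -0.149  0.25 ]]
-0.3 (0.2, 0.3) 0.2500178343425319 0.49997727297686706
-0.25 (0.2, 0.3) 0.2500178343425319 0.4718160671743808
-0.2 (0.2, 0.3) 0.2500253239740291 0.4444731587374392
-0.15 (0.06, 0.2) 0.5925525148741109 0.6295012594004872
-0.15 (0.2, 0.3) 0.25003008756901146 0.41543271845293717
-0.1 (0.06, 0.2) 0.6046177946882345 0.6339597455802535
-0.1 (0.2, 0.3) 0.29309010874966646 0.6273513755511526
-0.1 (0.4, 0.6) 0.5956964354430472 0.6891898068024519
-0.05 (0.06, 0.2) 0.6035645343891074 0.6289225175844292
-0.05 (0.2, 0.3) 0.6028264442787253 0.6284900641242974
-0.05 (0.4, 0.6) 0.5480132115871609 0.6889853031265402
-0.0 (0.06, 0.2) 0.6204124839645665 0.6472040816241027
-0.0 (0.2, 0.3) 0.6209665811798413 0.6464460558559315
-0.0 (0.4, 0.6) 0.5566076073272085 0.6887497572128497
0.05 (0.4, 0.6) 0.5827425121319519 0.6884447127597775
0.1 (0.4, 0.6) 0.6118715541733857 0.6828292338430855
0.15 (0.06, 0.2) 0.7747999410622672 0.8152253399980559
0.15 (0.2, 0.3) 0.7752778783056455 0.7894119309833756
0.15 (0.4, 0.6) 0.6117884277743282 0.6727135187577236
0.2 (0.06, 0.2) 0.7985820127124886 0.8470364707824778
0.2 (0.4, 0.6) 0.6468935311092663 0.6727135187577236
wrench/plug [[ 0.358  0.119  0.008]
 [ 0.352  0.19   0.008]
 [ 0.335  0.207  0.008]
 [ 0.326  0.103  0.008]
 [ 0.357 -0.037  0.008]
 [ 0.34  -0.05   0.008]]
```

>>> arm_command:
  plan:
    - {"delta_pos": [202,-429,-35],"turn": [0,0,-74.2],"gripper": 85}
    - {"delta_pos": [202,-429,-35],"turn": [0,0,-74.2],"gripper": 85}
    - {"delta_pos": [202,-429,-35],"turn": [0,0,-74.2],"gripper": 85}
    - {"delta_pos": [202,-429,-35],"turn": [0,0,-74.2],"gripper": 85}
    - {"delta_pos": [202,-429,-35],"turn": [0,0,-74.2],"gripper": 85}
    - {"delta_pos": [202,-429,-35],"turn": [0,0,-74.2],"gripper": 85}
    - {"delta_pos": [202,-429,-35],"turn": [0,0,-74.2],"gripper": 85}
    - {"delta_pos": [202,-429,-35],"turn": [0,0,-74.2],"gripper": 85}
    - {"delta_pos": [202,-429,-35],"turn": [0,0,-74.2],"gripper": 85}
    - {"delta_pos": [202,-429,-35],"turn": [0,0,-74.2],"gripper": 85}
    - {"delta_pos": [202,-429,-35],"turn": [0,0,-74.2],"gripper": 85}
    - {"delta_pos": [202,-429,-35],"turn": [0,0,-74.2],"gripper": 85}

```text
clock: 1.15
eef_pos: [0.472, 0.1846, 0.2103]
orientation: [0.001, 0.756, 0.655, -0.0]
contact_force: [-0.2, -0.8, -0.0]
width: 0.085
grip_force: 0.0
```

>>> arm_command:
  plan:
    - {"delta_pos": [0,0,0],"turn": [0,0,0],"gripper": 85}
    - {"delta_pos": [0,0,0],"turn": [0,0,0],"gripper": 85}

```text
clock: 1.32
eef_pos: [0.4705, 0.1895, 0.2102]
orientation: [-0.0, 0.753, 0.658, -0.0]
contact_force: [-0.1, 0.2, -0.6]
width: 0.0854
grip_force: 0.0
```

```bash
python3 - <<'E'
from h import *
np.set_printoptions(precision=4,suppress=True)
im,d,P=grab("wrist","w1.png"); np.savez("/tmp/w1",im=im,d=d);s=sensors.get_state();print(s["eef_pos"],s["orientation"],s["joint_positions"],s["clock"])
W=cloud(d,P);np.save("/tmp/W1",W)
E
```

```text
[0.4701 0.1909 0.2102] [-0.0003  0.7525  0.6586 -0.    ] [-0.7687  0.3937  0.4091  1.932  -0.2042  0.8562 -0.3859] 1.3667
```

View pics/w1.png

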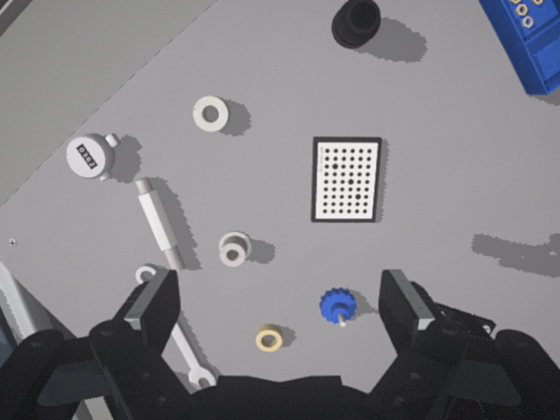

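Wrist view: target centre (346,180), lens (356,23), knob (338,306), spacer (211,113), bushing (235,248), collar (268,338). I measure these with the wrist camera.

```bash
cat >> h.py <<'E'
def tops(im,d,P,seeds,W=None):
    "fit circle/rect to top faces by depth, seeds: name->(u,v,r,topz)"
    W=cloud(d,P) if W is None else W
    out={}
    for n,(u,v,r,h) in seeds.items():
        u0,u1,v0,v1=max(u-r,0),u+r+1,max(v-r,0),v+r+1
        w=W[v0:v1,u0:u1]; m=(abs(w[...,2]-h)<.004).astype(np.uint8)
        c=max(cv2.findContours(m,cv2.RETR_EXTERNAL,cv2.CHAIN_APPROX_NONE)[0],key=cv2.contourArea)
        p=toz(c.reshape(-1,2)+[u0,v0],h,P)[:,:2]
        (x,y),D,a=cv2.minAreaRect((p*1000).astype(np.float32)); 
        A=np.c_[2*p,np.ones(len(p))];s=np.linalg.lstsq(A,(p**2).sum(1),rcond=None)[0]
        out[n]=s[:2]; print(n,"rect",np.round([x,y,*D,a],1),"circ",(s[:2]*1000).round(1),"d",round(2000*np.sqrt(s[2]+s[0]**2+s[1]**2),1),"z",round(1000*np.median(w[...,2][m>0]),1))
    return out
E
python3 - <<'E'
from h import *
np.set_printoptions(precision=4,suppress=True)
z=np.load("/tmp/w1.npz");P=pose("wrist");W=np.load("/tmp/W1.npy")
print("floor",np.median(W[130:230,420:460,2]))
tops(z["im"],z["d"],P,dict(target=(346,180,60,.009),lens=(358,22,32,.047),knob=(338,306,28,.024),spacer=(211,113,25,.016),bush=(235,252,28,.024),collar=(268,338,20,.013)),W)
# target dots plate by colour: frame quad
g=cv2.cvtColor(z["im"],cv2.COLOR_RGB2GRAY);m=(g[125:235,300:395]<90).astype(np.uint8)
c=max(cv2.findContours(m,0,2)[0],key=cv2.contourArea);q=cv2.approxPolyDP(c,8,True).reshape(-1,2)+[300,125];w=toz(q,.009,P);print(q.tolist(),w*1000,w.mean(0)*1000)
E
```

```text
floor -0.0012297056573086773
target rect [533.7 182.6  84.1  65.2  82.3] circ [533.5 182.6] d 85.2 z 7.2
lens rect [552.1 319.1  24.6  27.1  84. ] circ [552.2 319.6] d 26.1 z 45.7
knob rect [515.8  45.1  20.9  16.9  86.4] circ [515.6  45.2] d 17.1 z 23.7
spacer rect [418.3 261.9  32.   31.5  72.5] circ [418.  261.9] d 31.5 z 14.9
bush rect [416.4 127.4  25.9  25.9  82.6] circ [416.3 127.1] d 25.7 z 22.8
collar rect [435.1  13.   30.1  28.1  82.6] circ [435.3  13.1] d 29.4 z 11.6
[[314, 137], [312, 221], [374, 221], [381, 139]] [[508.2945 228.2257   9.    ]
 [497.7746 146.145    9.    ]
 [559.5612 137.8919   9.    ]
 [570.5715 218.5436   9.    ]] [534.0504 182.7015   9.    ]
```

>>> arm_command:
  plan:
    - {"delta_pos": [-12,-140,-20],"turn": [0,0,0],"gripper": 85}
    - {"delta_pos": [-24,-279,-40],"turn": [0,0,0],"gripper": 70}
    - {"delta_pos": [-24,-279,-40],"turn": [0,0,0],"gripper": 70}
    - {"delta_pos": [-24,-279,-40],"turn": [0,0,0],"gripper": 70}
    - {"delta_pos": [-24,-279,-40],"turn": [0,0,0],"gripper": 70}
    - {"delta_pos": [-24,-279,-40],"turn": [0,0,0],"gripper": 70}
    - {"delta_pos": [-24,-279,-40],"turn": [0,0,0],"gripper": 70}
    - {"delta_pos": [-24,-279,-40],"turn": [0,0,0],"gripper": 70}
    - {"delta_pos": [-24,-279,-40],"turn": [0,0,0],"gripper": 70}
    - {"delta_pos": [-24,-279,-40],"turn": [0,0,0],"gripper": 70}
    - {"delta_pos": [-24,-279,-40],"turn": [0,0,0],"gripper": 70}
    - {"delta_pos": [-24,-279,-40],"turn": [0,0,0],"gripper": 70}

```text
clock: 2.37
eef_pos: [0.4468, -0.0867, 0.1703]
orientation: [-0.0, 0.751, 0.66, 0.0]
contact_force: [0.5, -0.0, 0.5]
width: 0.0697
grip_force: 0.0
```

```bash
python3 - <<'E'
from h import *
np.set_printoptions(precision=4,suppress=True)
im,d,P=grab("side","s2.png")
im,d,P=grab("wrist","w2.png"); np.savez("/tmp/w2",im=im,d=d);s=sensors.get_state();print(s["eef_pos"],s["joint_positions"],s["width"],s["clock"])
W=cloud(d,P);np.save("/tmp/W2",W)
m=abs(W[...,2]-.0145)<.005;ok=m&(abs(W[...,0]-.446)<.035)&(abs(W[...,1]+.088)<.035);v,u=np.nonzero(ok);print(u.mean(),v.mean(),np.ptp(u),np.ptp(v))
u,v=int(u.mean()),int(v.mean());tops(im,d,P,dict(g=(u,v,60,.016)),W)
im=cv2.hconcat([cv2.imread("pics/s2.png"),cv2.imread("pics/w2.png")]);cv2.imwrite("pics/v2.png",cv2.resize(im,(800,300)))
E
```

```text
[ 0.4466 -0.0872  0.1703] [-0.212   0.3795  0.4132  2.1053 -0.2337  0.6995  0.2245] 0.069738772587884 2.4667
277.8972315436242 197.51845637583892 58 57
g rect [445.5 -91.1  48.7  47.9  82.6] circ [445.7 -91.3] d 48.6 z 14.8
```

View pics/v2.png

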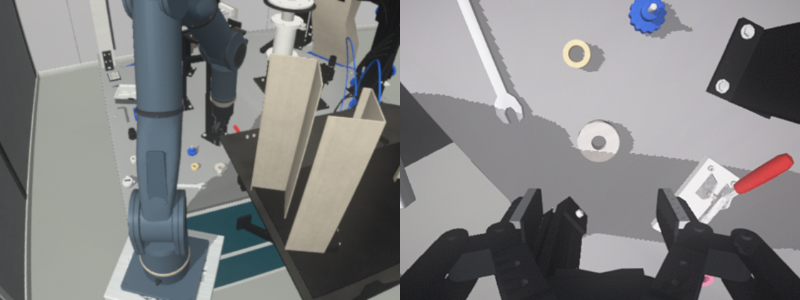

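Left (side view): the arm is clear of the shelf. Right (wrist view): the gauge at (600,140) is lined up between the fingers. I descend.

>>> arm_command:
  plan:
    - {"delta_pos": [-1,-3,-35],"turn": [0,0,0],"gripper": 70}
    - {"delta_pos": [-1,-3,-70],"turn": [0,0,0],"gripper": 70}
    - {"delta_pos": [-1,-3,-105],"turn": [0,0,0],"gripper": 70}
    - {"delta_pos": [-1,-3,-130],"turn": [0,0,0],"gripper": 70}
    - {"delta_pos": [-1,-3,-145],"turn": [0,0,0],"gripper": 70}
    - {"delta_pos": [-1,-3,-150],"turn": [0,0,0],"gripper": 70}
    - {"delta_pos": [-1,-3,-155],"turn": [0,0,0],"gripper": 70}
    - {"delta_pos": [-1,-3,-155],"turn": [0,0,0],"gripper": 70}
    - {"delta_pos": [-1,-3,-155],"turn": [0,0,0],"gripper": 70}

```text
clock: 3.22
eef_pos: [0.4458, -0.0915, 0.016]
orientation: [0.0, 0.752, 0.659, 0.0]
contact_force: [0.0, -0.7, 0.3]
width: 0.07
grip_force: 0.0
```

>>> arm_command:
  plan:
    - {"delta_pos": [0,0,0],"turn": [0,0,0],"gripper": 60}
    - {"delta_pos": [0,0,0],"turn": [0,0,0],"gripper": 54}
    - {"delta_pos": [0,0,0],"turn": [0,0,0],"gripper": 50}
    - {"delta_pos": [0,0,0],"turn": [0,0,0],"gripper": 45}
    - {"delta_pos": [0,0,0],"turn": [0,0,0],"gripper": 40}
    - {"delta_pos": [0,0,0],"turn": [0,0,0],"gripper": 40}

```text
clock: 3.72
eef_pos: [0.4455, -0.0915, 0.0164]
orientation: [0.0, 0.753, 0.659, 0.001]
contact_force: [-3.0, 1.1, 17.6]
width: 0.0464
grip_force: 58.9
```

>>> arm_command:
  plan:
    - {"delta_pos": [0,0,2],"turn": [0,0,0],"gripper": 40}
    - {"delta_pos": [0,0,10],"turn": [0,0,0],"gripper": 40}
    - {"delta_pos": [0,0,30],"turn": [0,0,0],"gripper": 40}
    - {"delta_pos": [0,0,60],"turn": [0,0,0],"gripper": 40}
    - {"delta_pos": [0,0,60],"turn": [0,0,0],"gripper": 40}
    - {"delta_pos": [0,0,60],"turn": [0,0,0],"gripper": 40}

```text
clock: 4.22
eef_pos: [0.4462, -0.0916, 0.0768]
orientation: [0.001, 0.752, 0.659, 0.001]
contact_force: [0.4, 0.2, -1.8]
width: 0.0466
grip_force: 62.1
```

```bash
python3 - <<'E'
from h import *
np.set_printoptions(precision=4,suppress=True)
im,d,P=grab("wrist","w3.png"); W=cloud(d,P);s=sensors.get_state();print(s["eef_pos"],s["width"],s["grip_force"],s["contact_force"])
T=(W-np.array(s["eef_pos"]))
E
```

```text
[ 0.4457 -0.0914  0.0759] 0.04679147911135944 62.12504690280184 [-0.2319  0.2327 -1.2223]
```

View pics/w3.png

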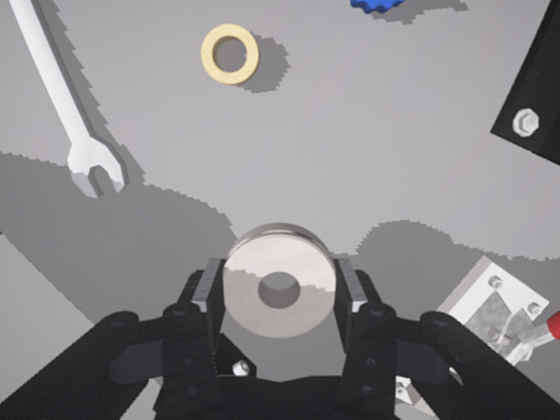

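The gauge is held squarely between the pads, centre (280,288). Its in-hand centre also gives the camera bias.

```bash
python3 - <<'E'
from h import *
np.set_printoptions(precision=4,suppress=True)
im,d,P=grab("wrist"); W=cloud(d,P);s=sensors.get_state();e=np.array(s["eef_pos"]);print(e,s["clock"])
w=W[250:330,225:335];r=w[20:60,80:105].reshape(-1,3);l=w[20:60,5:30].reshape(-1,3);print("L/R/top/bot z",np.median(l[:,2]),np.median(r[:,2]),np.median(w[3:12,40:70,2]),np.median(w[68:78,40:70,2]))
h=np.median(r[:,2])
tops(im,d,P,dict(g=(280,285,62,h)),W)
E
```

```text
[ 0.4452 -0.0913  0.0752] 4.3167
L/R/top/bot z 0.07417709848508783 0.0740942163115342 0.07417417629205564 0.07413501336676646
g rect [447.2 -90.7  50.9  51.1  84.9] circ [446.4 -90.9] d 50.4 z 74.1
```

>>> arm_command:
  plan:
    - {"delta_pos": [2,10,35],"turn": [0,0,0],"gripper": 40}
    - {"delta_pos": [8,40,65],"turn": [0,0,0],"gripper": 40}
    - {"delta_pos": [15,75,85],"turn": [0,0,0],"gripper": 40}
    - {"delta_pos": [20,115,85],"turn": [0,0,0],"gripper": 40}
    - {"delta_pos": [25,155,85],"turn": [0,0,0],"gripper": 40}
    - {"delta_pos": [25,190,85],"turn": [0,0,0],"gripper": 40}
    - {"delta_pos": [25,225,85],"turn": [0,0,0],"gripper": 40}
    - {"delta_pos": [25,225,85],"turn": [0,0,0],"gripper": 40}
    - {"delta_pos": [25,225,85],"turn": [0,0,0],"gripper": 40}
    - {"delta_pos": [25,225,85],"turn": [0,0,0],"gripper": 40}
    - {"delta_pos": [25,225,85],"turn": [0,0,0],"gripper": 40}
    - {"delta_pos": [25,225,85],"turn": [0,0,0],"gripper": 40}

```text
clock: 5.32
eef_pos: [0.4703, 0.1318, 0.1601]
orientation: [0.0, 0.753, 0.658, -0.0]
contact_force: [-1.0, 1.8, -1.8]
width: 0.0465
grip_force: 62.9
```

```bash
python3 - <<'E'
from h import *
np.set_printoptions(precision=4,suppress=True)
for i in range(2):
    im,d,P=grab("wrist","w4.png"); W=cloud(d,P);s=sensors.get_state();print(s["eef_pos"],P[2])
np.savez("/tmp/w4",im=im,d=d,W=W)
def seed(x,y,h):
    k=(abs(W[...,2]-h)<.006)&(np.hypot(W[...,0]-x,W[...,1]-y)<.03);v,u=np.nonzero(k);return int(np.median(u)),int(np.median(v)),len(u)
S={}
for n,x,y,h,r in(("target",.533,.182,.009,90),("lens",.551,.32,.047,45),("spacer",.418,.262,.016,35)):
    u,v,c=seed(x,y,h);print(n,u,v,c)
    if c: S[n]=(u,v,r,h-.001)
tops(im,d,P,S,W)
E
```

```text
[0.4704 0.132  0.1602] [0.4813 0.2072 0.2875]
[0.4704 0.1322 0.1603] [0.4813 0.2073 0.2876]
target 349 122 4592
  return _methods._mean(a, axis=axis, dtype=dtype,
  ret = ret.dtype.type(ret / rcount)
Traceback (most recent call last):
ValueError: cannot convert float NaN to integer
```

View pics/w4.png

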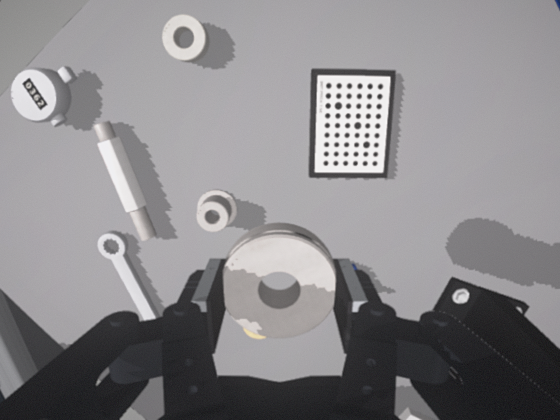

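Target fully visible, centre (353,123); bushing at (216,210), spacer at (184,38).

```bash
python3 - <<'E'
from h import *
z=np.load("/tmp/w4.npz");P=pose("wrist");im,d,W=z["im"],z["d"],z["W"]
tops(im,d,P,dict(target=(353,123,80,.0085),bush=(216,212,32,.023),spacer=(184,38,30,.015),held=(280,285,62,float(np.median(W[270:310,305:330,2])))),W)
g=cv2.cvtColor(im,cv2.COLOR_RGB2GRAY);m=(g[55:190,295:405]<100).astype(np.uint8)
c=max(cv2.findContours(m,0,2)[0],key=cv2.contourArea)
p=toz(c.reshape(-1,2)+[295,55],.009,P)[:,:2]*1000
print(cv2.minAreaRect(p.astype(np.float32)),P[2],sensors.get_state()["eef_pos"])
E
```

```text
target rect [534.3 180.6  83.7  65.1  82.2] circ [534.2 180.8] d 84.8 z 7.3
bush rect [416.5 125.4  26.5  25.7  34.7] circ [416.4 125.4] d 26.0 z 22.8
spacer rect [418.5 260.4  31.3  32.4  37.3] circ [418.5 260.6] d 31.6 z 14.8
held rect [471.  132.9  51.   51.1  78.2] circ [471.1 132.6] d 50.5 z 158.4
((534.3373413085938, 180.69677734375), (83.45745086669922, 64.46163177490234), 82.30614471435547) [0.4812795  0.20755364 0.2877265 ] [0.4703836  0.13221743 0.16026066]
```

>>> arm_command:
  plan:
    - {"delta_pos": [18,30,0],"turn": [0,0,0],"gripper": 40}
    - {"delta_pos": [36,62,-10],"turn": [0,0,0],"gripper": 40}
    - {"delta_pos": [54,95,-20],"turn": [0,0,0],"gripper": 40}
    - {"delta_pos": [74,129,-40],"turn": [0,0,0],"gripper": 40}
    - {"delta_pos": [74,129,-60],"turn": [0,0,0],"gripper": 40}
    - {"delta_pos": [74,129,-80],"turn": [0,0,0],"gripper": 40}
    - {"delta_pos": [74,129,-100],"turn": [0,0,0],"gripper": 40}
    - {"delta_pos": [74,129,-115],"turn": [0,0,0],"gripper": 40}
    - {"delta_pos": [74,129,-125],"turn": [0,0,0],"gripper": 40}
    - {"delta_pos": [74,129,-130],"turn": [0,0,0],"gripper": 40}
    - {"delta_pos": [74,129,-130],"turn": [0,0,0],"gripper": 40}
    - {"delta_pos": [74,129,-130],"turn": [0,0,0],"gripper": 40}

```text
clock: 6.42
eef_pos: [0.5448, 0.2622, 0.0308]
orientation: [0.0, 0.753, 0.658, 0.0]
contact_force: [0.1, -0.0, -0.6]
width: 0.0466
grip_force: 62.9
```

>>> arm_command:
  plan:
    - {"delta_pos": [-0.5,-0.6,-5],"turn": [0,0,0],"gripper": 40}
    - {"delta_pos": [-0.5,-0.6,-10],"turn": [0,0,0],"gripper": 40}
    - {"delta_pos": [-0.5,-0.6,-13],"turn": [0,0,0],"gripper": 40}
    - {"delta_pos": [-0.5,-0.6,-14],"turn": [0,0,0],"gripper": 40}
    - {"delta_pos": [-0.5,-0.6,-14],"turn": [0,0,0],"gripper": 40}
    - {"delta_pos": [-0.5,-0.6,-14],"turn": [0,0,0],"gripper": 40}

```text
clock: 6.92
eef_pos: [0.5438, 0.2619, 0.0167]
orientation: [-0.0, 0.753, 0.659, 0.0]
contact_force: [-2.0, -0.6, 4.4]
width: 0.0466
grip_force: 63.5
```

>>> arm_command:
  plan:
    - {"delta_pos": [0,0,0],"turn": [0,0,0],"gripper": 50}
    - {"delta_pos": [0,0,0],"turn": [0,0,0],"gripper": 60}
    - {"delta_pos": [0,0,0],"turn": [0,0,0],"gripper": 65}
    - {"delta_pos": [0,0,0],"turn": [0,0,0],"gripper": 65}
    - {"delta_pos": [0,0,20],"turn": [0,0,0],"gripper": 65}
    - {"delta_pos": [0,0,50],"turn": [0,0,0],"gripper": 65}
    - {"delta_pos": [0,-30,80],"turn": [0,0,0],"gripper": 65}
    - {"delta_pos": [-10,-60,110],"turn": [0,0,0],"gripper": 65}
    - {"delta_pos": [-30,-90,135],"turn": [0,0,0],"gripper": 55}
    - {"delta_pos": [-50,-120,150],"turn": [0,0,0],"gripper": 55}
    - {"delta_pos": [-50,-120,150],"turn": [0,0,0],"gripper": 55}
    - {"delta_pos": [-50,-120,150],"turn": [0,0,0],"gripper": 55}

```text
clock: 7.92
eef_pos: [0.4935, 0.14, 0.1678]
orientation: [0.0, 0.754, 0.657, 0.001]
contact_force: [0.1, 1.1, 0.7]
width: 0.0552
grip_force: 0.0
```

>>> arm_command:
  plan:
    - {"delta_pos": [0,0,0],"turn": [0,0,0],"gripper": 55}
    - {"delta_pos": [0,0,0],"turn": [0,0,0],"gripper": 55}

```text
clock: 8.08
eef_pos: [0.4941, 0.143, 0.1658]
orientation: [-0.0, 0.752, 0.659, -0.0]
contact_force: [-0.5, 0.6, -1.1]
width: 0.0552
grip_force: 0.0
```

```bash
cat >> h.py <<'E'
def survey(name,items,pic=None):
    im,d,P=grab(name,pic);W=cloud(d,P);S={}
    for n,x,y,h in items:
        k=(abs(W[...,2]-h+.001)<.005)&(np.hypot(W[...,0]-x,W[...,1]-y)<.035);v,u=np.nonzero(k)
        if len(u)>30: S[n]=(int(u.mean()),int(v.mean()),int(max(np.ptp(u),np.ptp(v))*.5+(25 if n=="target" else 8)),h-.0005)
        else: print(n,"not seen")
    print(name,sensors.get_state()["eef_pos"].round(4) if hasattr(sensors.get_state()["eef_pos"],"round") else sensors.get_state()["eef_pos"],sensors.get_state()["clock"]);return tops(im,d,P,S,W)
E
python3 - <<'E'
from h import *
survey("wrist",[("target",.5335,.181,.009),("gauge",.544,.262,.016),("lens",.5515,.32,.047),("spacer",.418,.262,.016),("bush",.416,.126,.024)],"w5.png")
survey("top",[("target",.5335,.181,.011),("gauge",.544,.262,.018),("lens",.5515,.32,.049),("knob",.515,.0415,.027)])
E
```

```text
lens not seen
wrist [0.4941 0.1429 0.1655] 8.1333
target rect [534.8 180.6  83.8  64.8  82.6] circ [534.2 180.7] d 85.0 z 7.3
gauge rect [543.2 260.2  47.5  49.5  83.3] circ [543.6 260.6] d 48.9 z 14.8
spacer rect [418.9 260.3  31.   32.4  80.7] circ [418.8 260.2] d 31.7 z 14.9
bush rect [416.4 125.4  26.7  25.8  45.5] circ [416.4 125.4] d 26.0 z 22.8
target not seen
gauge not seen
lens not seen
top [0.494  0.1428 0.1655] 8.1833
knob rect [514.   41.4  15.3  15.6  89.9] circ [514.5  41.9] d 16.0 z 26.3
```

View pics/w5.png

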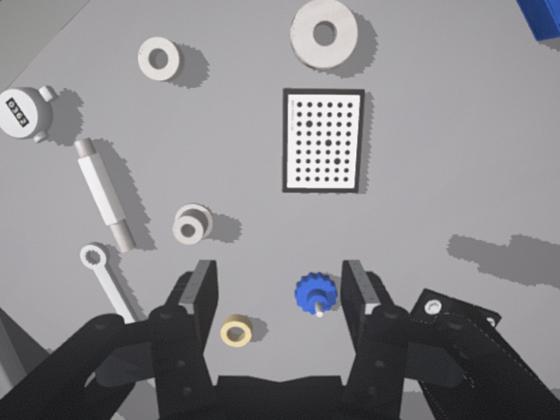

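Gauge placed at (324,33), but at the picture's edge. I look again from nearer.

>>> arm_command:
  plan:
    - {"delta_pos": [0,30,15],"turn": [0,0,0],"gripper": 55}
    - {"delta_pos": [0,60,25],"turn": [0,0,0],"gripper": 55}
    - {"delta_pos": [0,70,25],"turn": [0,0,0],"gripper": 55}
    - {"delta_pos": [0,70,25],"turn": [0,0,0],"gripper": 55}
    - {"delta_pos": [0,70,25],"turn": [0,0,0],"gripper": 55}
    - {"delta_pos": [0,70,25],"turn": [0,0,0],"gripper": 55}
    - {"delta_pos": [0,70,25],"turn": [0,0,0],"gripper": 55}

```text
clock: 8.77
eef_pos: [0.4937, 0.2106, 0.1908]
orientation: [0.0, 0.753, 0.658, -0.001]
contact_force: [0.4, -0.8, 0.3]
width: 0.055
grip_force: 0.0
```

```bash
python3 - <<'E'
from h import *
for i in range(2): o=survey("wrist",[("target",.5335,.181,.009),("gauge",.544,.262,.016),("lens",.5515,.32,.047),("spacer",.418,.262,.016),("bush",.416,.126,.024),("knob",.5145,.042,.025)])
for k in("gauge","lens","knob"):print(k,(o[k]-o["target"])*1000)
E
```

```text
wrist [0.4938 0.2106 0.191 ] 8.8167
target rect [534.4 181.7  84.1  64.9  82.2] circ [534.4 181.5] d 85.1 z 7.3
gauge rect [543.9 261.4  50.   49.   37.2] circ [543.9 261.5] d 49.3 z 14.8
lens rect [553.4 318.5  26.5  26.4  18.9] circ [553.4 318.5] d 26.4 z 45.8
spacer rect [418.5 260.9  31.8  31.   35.3] circ [418.8 260.8] d 31.2 z 14.9
bush rect [426.7 124.5  19.6   5.7  79. ] circ [424.2 125.3] d 12.9 z 22.7
knob rect [515.9  44.2  17.5  19.4   1.9] circ [515.9  44.1] d 17.1 z 23.7
wrist [0.4938 0.2107 0.1911] 8.8667
target rect [534.5 181.2  84.5  65.2  81.7] circ [534.5 181.4] d 85.2 z 7.3
gauge rect [543.9 261.5  50.   49.4  32.8] circ [543.8 261.6] d 49.3 z 14.8
lens rect [553.3 318.5  26.5  26.4  18.9] circ [553.4 318.5] d 26.4 z 45.7
spacer rect [418.9 260.9  30.2  31.8  81.7] circ [418.8 260.9] d 31.1 z 14.9
bush rect [426.3 124.6  19.5   4.8  79.3] circ [424.  125.2] d 12.8 z 22.6
knob rect [515.7  43.6  18.9  17.4  85.4] circ [515.9  44.1] d 17.1 z 23.7
gauge [ 9.34656484 80.14885676]
lens [ 18.86627093 137.04046118]
knob [ -18.61453562 -137.35764111]
```

>>> arm_command:
  plan:
    - {"delta_pos": [25,25,0],"turn": [0,0,0],"gripper": 68}
    - {"delta_pos": [51.5,51,-20],"turn": [0,0,0],"gripper": 68}
    - {"delta_pos": [51.5,51,-55],"turn": [0,0,0],"gripper": 68}
    - {"delta_pos": [51.5,51,-90],"turn": [0,0,0],"gripper": 68}
    - {"delta_pos": [51.5,51,-125],"turn": [0,0,0],"gripper": 68}
    - {"delta_pos": [51.5,51,-145],"turn": [0,0,0],"gripper": 68}
    - {"delta_pos": [51.5,51,-160],"turn": [0,0,0],"gripper": 68}
    - {"delta_pos": [51.5,51,-168],"turn": [0,0,0],"gripper": 68}
    - {"delta_pos": [51.5,51,-173],"turn": [0,0,0],"gripper": 68}
    - {"delta_pos": [51.5,51,-173],"turn": [0,0,0],"gripper": 68}
    - {"delta_pos": [51.5,51,-173],"turn": [0,0,0],"gripper": 68}

```text
clock: 9.78
eef_pos: [0.5458, 0.2627, 0.019]
orientation: [0.0, 0.753, 0.658, 0.0]
contact_force: [0.1, -0.3, -0.1]
width: 0.0679
grip_force: 0.0
```

>>> arm_command:
  plan:
    - {"delta_pos": [0,0,0],"turn": [0,0,0],"gripper": 60}
    - {"delta_pos": [0,0,0],"turn": [0,0,0],"gripper": 54}
    - {"delta_pos": [0,0,0],"turn": [0,0,0],"gripper": 50}
    - {"delta_pos": [0,0,0],"turn": [0,0,0],"gripper": 46}
    - {"delta_pos": [0,0,0],"turn": [0,0,0],"gripper": 45}

```text
clock: 10.2
eef_pos: [0.5454, 0.2631, 0.0197]
orientation: [-0.0, 0.753, 0.659, 0.001]
contact_force: [-3.9, -0.7, 11.3]
width: 0.0467
grip_force: 59.5
```

>>> arm_command:
  plan:
    - {"delta_pos": [0,0,0],"turn": [0,0,0],"gripper": 55}
    - {"delta_pos": [0,0,0],"turn": [0,0,0],"gripper": 65}
    - {"delta_pos": [0,0,0],"turn": [0,0,0],"gripper": 68}
    - {"delta_pos": [0,0,20],"turn": [0,0,0],"gripper": 68}
    - {"delta_pos": [0,0,55],"turn": [0,0,0],"gripper": 60}
    - {"delta_pos": [-5,-15,90],"turn": [0,0,0],"gripper": 55}
    - {"delta_pos": [-20,-45,115],"turn": [0,0,0],"gripper": 50}
    - {"delta_pos": [-35,-80,130],"turn": [0,0,0],"gripper": 50}
    - {"delta_pos": [-52,-115,140],"turn": [0,0,0],"gripper": 50}
    - {"delta_pos": [-70,-150,140],"turn": [0,0,0],"gripper": 50}
    - {"delta_pos": [-87,-185,140],"turn": [0,0,0],"gripper": 50}
    - {"delta_pos": [-105,-220,140],"turn": [0,0,0],"gripper": 50}

```text
clock: 11.2
eef_pos: [0.4395, 0.0415, 0.1586]
orientation: [0.0, 0.752, 0.659, 0.0]
contact_force: [1.0, -1.5, 0.5]
width: 0.0503
grip_force: 0.0
```

>>> arm_command:
  plan:
    - {"delta_pos": [-3,-32,-20],"turn": [0,0,0],"gripper": 50}
    - {"delta_pos": [-3,-32,-20],"turn": [0,0,0],"gripper": 50}
    - {"delta_pos": [-3,-32,-20],"turn": [0,0,0],"gripper": 50}
    - {"delta_pos": [-3,-32,-20],"turn": [0,0,0],"gripper": 50}
    - {"delta_pos": [-3,-32,-20],"turn": [0,0,0],"gripper": 50}

```text
clock: 11.62
eef_pos: [0.4379, 0.012, 0.1384]
orientation: [0.0, 0.752, 0.659, 0.0]
contact_force: [-0.1, -0.2, -0.3]
width: 0.05
grip_force: 0.0
```

```bash
python3 - <<'E'
from h import *
o=survey("wrist",[("collar",.435,.011,.013),("target",.534,.181,.009),("knob",.5145,.042,.025),("bush",.416,.126,.024)])
survey("top",[("target",.5335,.181,.011),("gauge",.544,.262,.018),("lens",.5515,.32,.049)])
print(sensors.get_state()["contact_force"])
E
```

```text
target not seen
wrist [0.4379 0.0121 0.1384] 11.6667
collar rect [435.   10.6  29.3  28.2  82.5] circ [434.9  10.3] d 29.1 z 11.7
knob rect [515.2  42.   17.4  17.7  27.9] circ [515.1  42. ] d 15.7 z 23.8
bush rect [415.7 124.5  25.3  25.4  81.2] circ [415.7 124.5] d 25.4 z 22.8
top [0.4378 0.0121 0.1384] 11.7167
target rect [531.8 181.3  86.4  68.9  82. ] circ [532.7 181.4] d 85.1 z 9.8
gauge rect [543.8 261.8  48.   48.8   2. ] circ [543.9 261.6] d 48.1 z 17.2
lens rect [550.9 320.7  26.3  26.2  20.5] circ [550.9 320.1] d 25.8 z 47.8
[-0.01686268  0.04126854 -0.39653899]
```

>>> arm_command:
  plan:
    - {"delta_pos": [-3,-1.8,-35],"turn": [0,0,0],"gripper": 50}
    - {"delta_pos": [-3,-1.8,-70],"turn": [0,0,0],"gripper": 50}
    - {"delta_pos": [-3,-1.8,-95],"turn": [0,0,0],"gripper": 50}
    - {"delta_pos": [-3,-1.8,-112],"turn": [0,0,0],"gripper": 50}
    - {"delta_pos": [-3,-1.8,-119],"turn": [0,0,0],"gripper": 50}
    - {"delta_pos": [-3,-1.8,-121],"turn": [0,0,0],"gripper": 50}
    - {"delta_pos": [-3,-1.8,-121],"turn": [0,0,0],"gripper": 45}
    - {"delta_pos": [-3,-1.8,-121],"turn": [0,0,0],"gripper": 40}
    - {"delta_pos": [-3,-1.8,-121],"turn": [0,0,0],"gripper": 35}
    - {"delta_pos": [-3,-1.8,-121],"turn": [0,0,0],"gripper": 30}
    - {"delta_pos": [-3,-1.8,-121],"turn": [0,0,0],"gripper": 20}
    - {"delta_pos": [-3,-1.8,-121],"turn": [0,0,0],"gripper": 20}

```text
clock: 12.72
eef_pos: [0.4348, 0.0092, 0.0184]
orientation: [0.0, 0.753, 0.659, 0.001]
contact_force: [-2.5, 0.3, 12.3]
width: 0.0269
grip_force: 58.2
```

>>> arm_command:
  plan:
    - {"delta_pos": [0,0,0],"turn": [0,0,0],"gripper": 20}
    - {"delta_pos": [0,0,0],"turn": [0,0,0],"gripper": 20}

```text
clock: 12.88
eef_pos: [0.4348, 0.0092, 0.0184]
orientation: [0.0, 0.753, 0.659, 0.001]
contact_force: [-0.3, 0.5, 13.1]
width: 0.0265
grip_force: 58.2
```

>>> arm_command:
  plan:
    - {"delta_pos": [0,0,3],"turn": [0,0,0],"gripper": 20}
    - {"delta_pos": [0,0,25],"turn": [0,0,0],"gripper": 20}
    - {"delta_pos": [5,5,60],"turn": [0,0,0],"gripper": 20}
    - {"delta_pos": [10,20,95],"turn": [0,0,0],"gripper": 20}
    - {"delta_pos": [20,50,120],"turn": [0,0,0],"gripper": 20}
    - {"delta_pos": [30,80,140],"turn": [0,0,0],"gripper": 20}
    - {"delta_pos": [40,115,155],"turn": [0,0,0],"gripper": 20}
    - {"delta_pos": [50,150,160],"turn": [0,0,0],"gripper": 20}
    - {"delta_pos": [59,185,160],"turn": [0,0,0],"gripper": 20}
    - {"delta_pos": [59,200,160],"turn": [0,0,0],"gripper": 20}
    - {"delta_pos": [59,200,160],"turn": [0,0,0],"gripper": 20}
    - {"delta_pos": [59,200,160],"turn": [0,0,0],"gripper": 20}

```text
clock: 13.88
eef_pos: [0.4927, 0.2094, 0.1772]
orientation: [0.0, 0.752, 0.659, -0.0]
contact_force: [0.7, -0.1, -0.3]
width: 0.0266
grip_force: 59.3
```

>>> arm_command:
  plan:
    - {"delta_pos": [0,0,0],"turn": [0,0,0],"gripper": 20}
    - {"delta_pos": [0,0,0],"turn": [0,0,0],"gripper": 20}

```text
clock: 14.05
eef_pos: [0.4931, 0.2073, 0.1775]
orientation: [0.0, 0.753, 0.658, -0.0]
contact_force: [0.4, 0.5, -0.3]
width: 0.0266
grip_force: 59.3
```

```bash
python3 - <<'E'
from h import *
e=np.array(sensors.get_state()["eef_pos"])
o=survey("wrist",[("target",.534,.181,.009),("gauge",.545,.262,.016),("lens",.553,.319,.047),("knob",.5145,.044,.025),("held",e[0],e[1],e[2]-.005)],"w6.png")
for k in o:print(k,(o[k]-o["target"])*1000)
E
```

```text
wrist [0.4932 0.2074 0.1775] 14.1
target rect [534.4 181.4  83.7  64.9  82.2] circ [535.6 182.3] d 83.9 z 7.3
gauge rect [545.4 261.2  49.2  49.7  38.3] circ [545.1 261.2] d 49.1 z 14.8
lens rect [553.3 318.6  26.1  26.9  83.4] circ [553.1 318.5] d 26.5 z 45.7
knob rect [510.5  41.   11.5   6.9  84.9] circ [510.5  41. ] d 9.1 z 23.6
held rect [493.  209.5  30.4  39.3  74.5] circ [494.  209.9] d 32.2 z 170.7
target [0. 0.]
gauge [ 9.49861975 78.89458532]
lens [ 17.48298047 136.14299629]
knob [ -25.18274858 -141.35547259]
held [-41.61353291  27.546471  ]
```

View pics/w6.png

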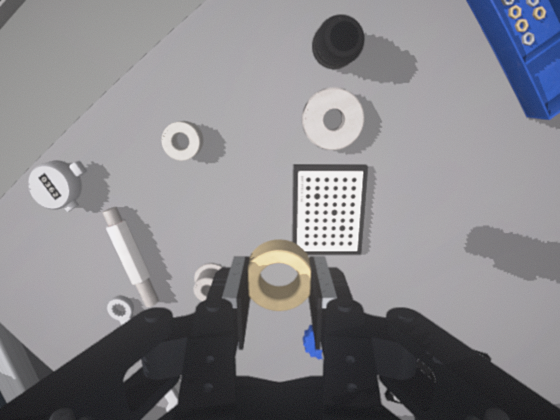

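Held collar at (281,275). Is it tilted? I check with a depth plane fit.

```bash
python3 - <<'E'
from h import *
np.set_printoptions(precision=4,suppress=True)
im,d,P=grab("wrist");W=cloud(d,P);e=np.array(sensors.get_state()["eef_pos"])
for v in range(238,312,6): print(v,((W[v,262:302:8]-e)*1000).round(1)[:,1:].tolist())
E
```

```text
238 [[-47.5, -178.7], [-48.7, -179.2], [-49.4, -178.2], [-50.6, -178.8], [-48.3, -170.9]]
244 [[13.9, -18.2], [15.2, -13.9], [15.0, -13.4], [14.2, -14.1], [12.5, -17.1]]
250 [[14.2, -10.8], [15.0, -8.0], [14.7, -7.8], [14.0, -8.3], [12.5, -10.5]]
256 [[13.3, -6.8], [12.7, -7.0], [12.4, -6.8], [11.8, -7.2], [11.7, -6.3]]
262 [[10.4, -6.9], [10.5, -5.9], [9.8, -6.3], [9.1, -6.9], [9.3, -5.7]]
268 [[7.7, -6.8], [-79.6, -178.5], [-81.3, -179.8], [-81.6, -178.4], [6.4, -5.9]]
274 [[-85.2, -178.7], [-86.5, -179.2], [-87.0, -178.2], [-88.0, -178.2], [-88.8, -177.8]]
280 [[-3.5, -17.0], [-92.5, -178.3], [-93.9, -179.0], [-94.4, -177.9], [-6.4, -18.5]]
286 [[-3.4, -11.2], [-7.3, -17.2], [-9.0, -19.3], [-9.0, -18.4], [-5.6, -11.7]]
292 [[-4.8, -8.4], [-7.2, -11.7], [-9.5, -14.7], [-8.4, -12.1], [-6.2, -7.5]]
298 [[-6.5, -6.3], [-7.4, -6.9], [-8.1, -7.4], [-8.3, -6.8], [-9.0, -7.3]]
304 [[-10.3, -7.5], [-10.8, -7.4], [-10.8, -6.8], [-11.6, -7.2], [-11.5, -6.4]]
310 [[-125.3, -177.9], [-127.0, -178.8], [-14.1, -7.0], [-129.1, -178.6], [-129.8, -178.0]]
```

>>> arm_command:
  plan:
    - {"delta_pos": [25,27,0],"turn": [0,0,0],"gripper": 20}
    - {"delta_pos": [52,54,-10],"turn": [0,0,0],"gripper": 20}
    - {"delta_pos": [52,54,-40],"turn": [0,0,0],"gripper": 20}
    - {"delta_pos": [52,54,-70],"turn": [0,0,0],"gripper": 20}
    - {"delta_pos": [52,54,-100],"turn": [0,0,0],"gripper": 20}
    - {"delta_pos": [52,54,-120],"turn": [0,0,0],"gripper": 20}
    - {"delta_pos": [52,54,-132],"turn": [0,0,0],"gripper": 20}
    - {"delta_pos": [52,54,-132],"turn": [0,0,0],"gripper": 20}
    - {"delta_pos": [52,54,-132],"turn": [0,0,0],"gripper": 20}
    - {"delta_pos": [52,54,-132],"turn": [0,0,0],"gripper": 20}

```text
clock: 14.98
eef_pos: [0.5463, 0.2629, 0.0467]
orientation: [0.0, 0.753, 0.658, 0.001]
contact_force: [-0.4, -0.1, -0.0]
width: 0.0264
grip_force: 59.3
```

```bash
python3 - <<'E'
from h import *
np.set_printoptions(precision=4,suppress=True)
im,d,P=grab("wrist","w7.png");W=cloud(d,P);e=np.array(sensors.get_state()["eef_pos"]);print(e)
k=(np.hypot(W[...,0]-e[0],W[...,1]-e[1])<.03)
for lo,hi in((-9,-4),(-32,-22)):
    m=k&((W[...,2]-e[2])*1000>lo)&((W[...,2]-e[2])*1000<hi);q=(W[m]-e)*1000
    print(q.min(0),q.max(0),len(q))
E
```

```text
[0.5463 0.2631 0.0469]
[-24.0857 -14.6372  -8.9907] [27.4839 15.3551 -4.0258] 2426
[-24.7541 -15.9488 -31.9994] [ 23.3026  22.4595 -30.2789] 1347
```

View pics/w7.png

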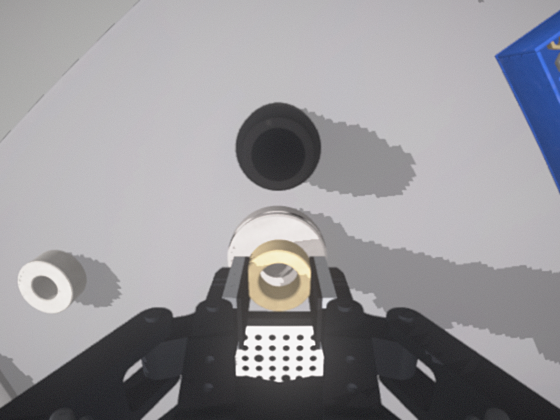

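Collar hangs over the gauge, about 1 mm too far in x and 2 mm in y; I correct that and lower.

>>> arm_command:
  plan:
    - {"delta_pos": [-0.9,-2,-3],"turn": [0,0,0],"gripper": 20}
    - {"delta_pos": [-0.9,-2,-7],"turn": [0,0,0],"gripper": 20}
    - {"delta_pos": [-0.9,-2,-10],"turn": [0,0,0],"gripper": 20}
    - {"delta_pos": [-0.9,-2,-12],"turn": [0,0,0],"gripper": 20}
    - {"delta_pos": [-0.9,-2,-12],"turn": [0,0,0],"gripper": 20}
    - {"delta_pos": [-0.9,-2,-12],"turn": [0,0,0],"gripper": 20}

```text
clock: 15.53
eef_pos: [0.5444, 0.2611, 0.0345]
orientation: [-0.0, 0.753, 0.658, 0.0]
contact_force: [-4.9, -0.9, 16.2]
width: 0.0266
grip_force: 61.1
```

>>> arm_command:
  plan:
    - {"delta_pos": [0,0,0],"turn": [0,0,0],"gripper": 27}
    - {"delta_pos": [0,0,0],"turn": [0,0,0],"gripper": 32}
    - {"delta_pos": [0,0,0],"turn": [0,0,0],"gripper": 38}
    - {"delta_pos": [0,0,0],"turn": [0,0,0],"gripper": 45}
    - {"delta_pos": [0,0,15],"turn": [0,0,0],"gripper": 48}
    - {"delta_pos": [0,0,45],"turn": [0,0,0],"gripper": 48}
    - {"delta_pos": [0,-10,80],"turn": [0,0,0],"gripper": 48}
    - {"delta_pos": [-15,-30,110],"turn": [0,0,0],"gripper": 48}
    - {"delta_pos": [-40,-50,140],"turn": [0,0,0],"gripper": 48}
    - {"delta_pos": [-55,-55,150],"turn": [0,0,0],"gripper": 48}
    - {"delta_pos": [-55,-55,150],"turn": [0,0,0],"gripper": 48}
    - {"delta_pos": [-55,-55,150],"turn": [0,0,0],"gripper": 48}

```text
clock: 16.53
eef_pos: [0.4893, 0.2063, 0.1841]
orientation: [-0.0, 0.752, 0.659, 0.001]
contact_force: [0.2, 0.4, -0.8]
width: 0.0481
grip_force: 0.0
```

>>> arm_command:
  plan:
    - {"delta_pos": [0,0,0],"turn": [0,0,0],"gripper": 48}
    - {"delta_pos": [0,0,0],"turn": [0,0,0],"gripper": 48}

```text
clock: 16.7
eef_pos: [0.4897, 0.2066, 0.1824]
orientation: [0.0, 0.752, 0.659, -0.0]
contact_force: [-0.8, 0.1, -0.4]
width: 0.0479
grip_force: 0.0
```

```bash
python3 - <<'E'
from h import *
o=survey("wrist",[("target",.534,.181,.009),("gauge",.545,.262,.016),("collar",.545,.262,.029),("lens",.553,.319,.047),("knob",.5145,.044,.025)])
for k in o:print(k,(o[k]-o["target"])*1000)
E
```

```text
wrist [0.4897 0.2064 0.1823] 16.75
target rect [534.4 181.4  84.7  65.   82.1] circ [534.4 181.3] d 85.3 z 7.3
gauge rect [544.7 261.2  48.8  49.5  86.1] circ [545.1 261.1] d 49.0 z 14.8
collar rect [544.4 261.8  28.5  30.1  83. ] circ [544.6 261.7] d 29.5 z 27.8
lens rect [553.  318.4  26.6  26.8  84.1] circ [553.2 318.5] d 26.4 z 45.7
knob rect [516.   44.   17.8  18.5   2. ] circ [516.   44.2] d 16.9 z 23.8
target [0. 0.]
gauge [10.70228002 79.88063795]
collar [10.23993459 80.47123965]
lens [ 18.83872835 137.26384343]
knob [ -18.44049213 -137.08361087]
```

Collar sits centred on the gauge (within 0.7 mm). Next, the bushing.

>>> arm_command:
  plan:
    - {"delta_pos": [-25,-27,-10],"turn": [0,0,0],"gripper": 48}
    - {"delta_pos": [-50,-55,-20],"turn": [0,0,0],"gripper": 48}
    - {"delta_pos": [-73,-82,-35],"turn": [0,0,0],"gripper": 48}
    - {"delta_pos": [-73,-82,-35],"turn": [0,0,0],"gripper": 48}
    - {"delta_pos": [-73,-82,-35],"turn": [0,0,0],"gripper": 48}
    - {"delta_pos": [-73,-82,-35],"turn": [0,0,0],"gripper": 48}
    - {"delta_pos": [-73,-82,-35],"turn": [0,0,0],"gripper": 48}

```text
clock: 17.33
eef_pos: [0.4179, 0.1249, 0.1483]
orientation: [0.0, 0.752, 0.659, 0.0]
contact_force: [-0.0, 0.3, -0.3]
width: 0.048
grip_force: 0.0
```

```bash
python3 - <<'E'
from h import *
o=survey("wrist",[("bush",.4155,.125,.024),("target",.534,.181,.009)])
E
```

```text
wrist [0.4177 0.125  0.1483] 17.3833
bush rect [415.2 125.4  25.9  24.9  82.5] circ [415.4 125.4] d 25.5 z 22.7
target rect [533.5 180.5  84.5  65.6  82.4] circ [533.6 180.5] d 84.7 z 7.3
```

>>> arm_command:
  plan:
    - {"delta_pos": [-2.4,0,-35],"turn": [0,0,0],"gripper": 48}
    - {"delta_pos": [-2.4,0,-70],"turn": [0,0,0],"gripper": 48}
    - {"delta_pos": [-2.4,0,-95],"turn": [0,0,0],"gripper": 48}
    - {"delta_pos": [-2.4,0,-114],"turn": [0,0,0],"gripper": 48}
    - {"delta_pos": [-2.4,0,-122],"turn": [0,0,0],"gripper": 48}
    - {"delta_pos": [-2.4,0,-126],"turn": [0,0,0],"gripper": 48}
    - {"delta_pos": [-2.4,0,-126],"turn": [0,0,0],"gripper": 42}
    - {"delta_pos": [-2.4,0,-126],"turn": [0,0,0],"gripper": 36}
    - {"delta_pos": [-2.4,0,-126],"turn": [0,0,0],"gripper": 30}
    - {"delta_pos": [-2.4,0,-126],"turn": [0,0,0],"gripper": 25}
    - {"delta_pos": [-2.4,0,-126],"turn": [0,0,0],"gripper": 18}
    - {"delta_pos": [-2.4,0,-126],"turn": [0,0,0],"gripper": 18}

```text
clock: 18.38
eef_pos: [0.4147, 0.1243, 0.0235]
orientation: [0.0, 0.753, 0.659, 0.001]
contact_force: [-1.2, -0.3, 12.7]
width: 0.0235
grip_force: 58.2
```

>>> arm_command:
  plan:
    - {"delta_pos": [0,0,0],"turn": [0,0,0],"gripper": 18}
    - {"delta_pos": [0,0,0],"turn": [0,0,0],"gripper": 18}

```text
clock: 18.55
eef_pos: [0.4147, 0.1244, 0.0235]
orientation: [0.0, 0.753, 0.659, 0.001]
contact_force: [-0.8, -1.4, 11.8]
width: 0.0231
grip_force: 58.2
```

>>> arm_command:
  plan:
    - {"delta_pos": [0,0,3],"turn": [0,0,0],"gripper": 18}
    - {"delta_pos": [0,0,25],"turn": [0,0,0],"gripper": 18}
    - {"delta_pos": [5,0,60],"turn": [0,0,0],"gripper": 18}
    - {"delta_pos": [20,-5,95],"turn": [0,0,0],"gripper": 18}
    - {"delta_pos": [40,-10,125],"turn": [0,0,0],"gripper": 18}
    - {"delta_pos": [60,-15,146],"turn": [0,0,0],"gripper": 18}
    - {"delta_pos": [60,-15,146],"turn": [0,0,0],"gripper": 18}
    - {"delta_pos": [60,-15,146],"turn": [0,0,0],"gripper": 18}
    - {"delta_pos": [60,-15,146],"turn": [0,0,0],"gripper": 18}
    - {"delta_pos": [60,-15,146],"turn": [0,0,0],"gripper": 18}
    - {"delta_pos": [60,-15,146],"turn": [0,0,0],"gripper": 18}

```text
clock: 19.47
eef_pos: [0.4726, 0.1091, 0.1674]
orientation: [-0.001, 0.752, 0.659, -0.001]
contact_force: [0.7, -0.2, -1.2]
width: 0.0234
grip_force: 59.2
```

```bash
python3 - <<'E'
from h import *
e=np.array(sensors.get_state()["eef_pos"])
o=survey("wrist",[("target",.534,.181,.009),("held",e[0],e[1],e[2]+.001),("knob",.515,.042,.025)],"w8.png")
E
```

```text
wrist [0.4729 0.1091 0.1674] 19.5167
target rect [534.3 180.2  84.8  64.9  81.9] circ [534.3 180.5] d 84.7 z 7.4
held rect [473.4 110.9  26.8  50.8  80.2] circ [473.7 112.9] d 33.1 z 166.6
knob rect [516.6  44.8  13.9  18.9  61.3] circ [516.   43.9] d 15.4 z 23.8
```

View pics/w8.png

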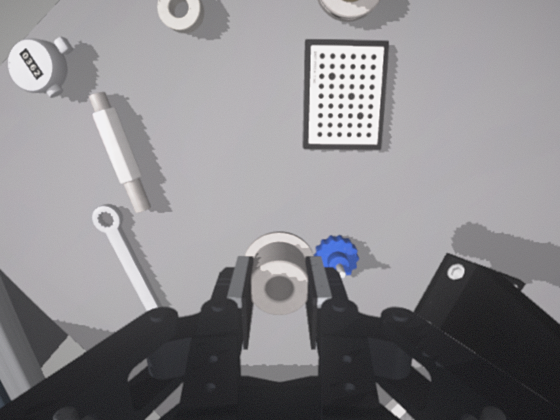

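Bushing held upright at (281,280); the target is clear at (344,95).

>>> arm_command:
  plan:
    - {"delta_pos": [25,-4,0],"turn": [0,0,0],"gripper": 18}
    - {"delta_pos": [50.4,-9,-5],"turn": [0,0,0],"gripper": 18}
    - {"delta_pos": [50.4,-9,-35],"turn": [0,0,0],"gripper": 18}
    - {"delta_pos": [50.4,-9,-65],"turn": [0,0,0],"gripper": 18}
    - {"delta_pos": [50.4,-9,-95],"turn": [0,0,0],"gripper": 18}
    - {"delta_pos": [50.4,-9,-115],"turn": [0,0,0],"gripper": 18}
    - {"delta_pos": [50.4,-9,-128],"turn": [0,0,0],"gripper": 18}
    - {"delta_pos": [50.4,-9,-132],"turn": [0,0,0],"gripper": 18}
    - {"delta_pos": [50.4,-9,-132],"turn": [0,0,0],"gripper": 18}
    - {"delta_pos": [50.4,-9,-132],"turn": [0,0,0],"gripper": 18}
    - {"delta_pos": [50.4,-9,-132],"turn": [0,0,0],"gripper": 18}

```text
clock: 20.43
eef_pos: [0.5249, 0.1001, 0.0371]
orientation: [0.0, 0.753, 0.659, 0.001]
contact_force: [-0.5, -0.4, -0.4]
width: 0.0234
grip_force: 59.2
```

```bash
python3 - <<'E'
from h import *
e=np.array(sensors.get_state()["eef_pos"])
print(e,sensors.get_state()["contact_force"])
E
```

```text
[0.52486074 0.10006142 0.03711385] [-0.4722465  -0.39137848 -0.43189914]
```

>>> arm_command:
  plan:
    - {"delta_pos": [-1.3,0.2,-5],"turn": [0,0,0],"gripper": 18}
    - {"delta_pos": [-1.3,0.2,-9],"turn": [0,0,0],"gripper": 18}
    - {"delta_pos": [-1.3,0.2,-12],"turn": [0,0,0],"gripper": 18}
    - {"delta_pos": [-1.3,0.2,-13.5],"turn": [0,0,0],"gripper": 18}
    - {"delta_pos": [-1.3,0.2,-13.5],"turn": [0,0,0],"gripper": 18}
    - {"delta_pos": [-1.3,0.2,-13.5],"turn": [0,0,0],"gripper": 18}

```text
clock: 20.93
eef_pos: [0.523, 0.1004, 0.0236]
orientation: [-0.0, 0.753, 0.658, 0.0]
contact_force: [-3.9, 0.9, 13.2]
width: 0.0229
grip_force: 60.6
```

>>> arm_command:
  plan:
    - {"delta_pos": [0,0,0],"turn": [0,0,0],"gripper": 25}
    - {"delta_pos": [0,0,0],"turn": [0,0,0],"gripper": 32}
    - {"delta_pos": [0,0,0],"turn": [0,0,0],"gripper": 40}
    - {"delta_pos": [0,0,0],"turn": [0,0,0],"gripper": 48}
    - {"delta_pos": [0,0,15],"turn": [0,0,0],"gripper": 48}
    - {"delta_pos": [0,0,45],"turn": [0,0,0],"gripper": 48}
    - {"delta_pos": [0,0,80],"turn": [0,0,0],"gripper": 48}
    - {"delta_pos": [-15,10,115],"turn": [0,0,0],"gripper": 48}
    - {"delta_pos": [-30,40,140],"turn": [0,0,0],"gripper": 48}
    - {"delta_pos": [-45,55,150],"turn": [0,0,0],"gripper": 48}
    - {"delta_pos": [-45,55,150],"turn": [0,0,0],"gripper": 48}
    - {"delta_pos": [-45,55,150],"turn": [0,0,0],"gripper": 48}

```text
clock: 21.93
eef_pos: [0.4777, 0.1564, 0.1733]
orientation: [-0.0, 0.752, 0.66, 0.001]
contact_force: [-0.5, 0.2, -0.5]
width: 0.0481
grip_force: 0.0
```

>>> arm_command:
  plan:
    - {"delta_pos": [0,0,0],"turn": [0,0,0],"gripper": 48}
    - {"delta_pos": [0,0,0],"turn": [0,0,0],"gripper": 48}

```text
clock: 22.1
eef_pos: [0.4784, 0.1542, 0.1722]
orientation: [0.0, 0.753, 0.658, -0.001]
contact_force: [-0.1, 0.5, -0.6]
width: 0.048
grip_force: 0.0
```

```bash
python3 - <<'E'
from h import *
o=survey("wrist",[("target",.534,.181,.009),("bush",.523,.1,.024),("knob",.5145,.044,.025),("spacer",.418,.261,.016)])
for k in o:print(k,(o[k]-o["target"])*1000)
E
```

```text
wrist [0.4784 0.1541 0.1721] 22.15
target rect [534.2 180.6  83.9  65.4  82.4] circ [534.1 180.6] d 85.1 z 7.3
bush rect [523.1 102.5  26.   24.8   1.1] circ [523.2 102.3] d 25.4 z 22.7
knob rect [510.1  43.3  17.2   7.3  85.4] circ [511.5  43.1] d 12.2 z 23.6
spacer rect [418.7 260.2  31.2  32.   43.5] circ [418.7 260.4] d 31.6 z 14.8
target [0. 0.]
bush [-10.91209598 -78.29536733]
knob [ -22.61598335 -137.48312195]
spacer [-115.47347926   79.80768536]
```

>>> arm_command:
  plan:
    - {"delta_pos": [-20,35,-5],"turn": [0,0,0],"gripper": 50}
    - {"delta_pos": [-40,70,-15],"turn": [0,0,0],"gripper": 50}
    - {"delta_pos": [-59,106,-25],"turn": [0,0,0],"gripper": 50}
    - {"delta_pos": [-59,106,-25],"turn": [0,0,0],"gripper": 50}
    - {"delta_pos": [-59,106,-25],"turn": [0,0,0],"gripper": 50}
    - {"delta_pos": [-59,106,-25],"turn": [0,0,0],"gripper": 50}
    - {"delta_pos": [-59,106,-25],"turn": [0,0,0],"gripper": 50}
    - {"delta_pos": [-59,106,-25],"turn": [0,0,0],"gripper": 50}

```text
clock: 22.82
eef_pos: [0.4201, 0.2597, 0.148]
orientation: [0.0, 0.753, 0.657, 0.0]
contact_force: [-0.2, 0.1, -0.5]
width: 0.0502
grip_force: 0.0
```

```bash
python3 - <<'E'
from h import *
survey("wrist",[("spacer",.418,.261,.016)])
o=survey("top",[("target",.5335,.181,.011),("gauge",.544,.262,.018),("collar",.544,.262,.031),("bush",.522,.101,.026),("lens",.5515,.32,.049),("knob",.5145,.042,.027)],"t9.png")
for k in o:print(k,(o[k]-(o["lens"]+o["knob"])/2)*1000)
E
```

```text
wrist [0.42   0.2599 0.148 ] 22.8667
spacer rect [418.3 261.3  32.2  30.2  82.3] circ [418.3 261.3] d 31.1 z 14.8
top [0.4199 0.2601 0.148 ] 22.9167
target rect [533.5 180.5  85.5  65.4  82.2] circ [533.9 180.8] d 83.7 z 9.8
gauge rect [543.8 261.8  48.   48.8   2. ] circ [543.8 261.6] d 48.5 z 17.4
collar rect [543.9 263.2  28.1  29.5  74. ] circ [543.9 262.7] d 28.3 z 30.2
bush rect [523.4 100.5  24.7  24.    0.7] circ [522.5 101.4] d 24.2 z 24.8
lens rect [550.1 320.2  27.2  26.6  27.7] circ [550.7 320.2] d 25.9 z 48.0
knob rect [514.   41.4  15.3  15.6  89.8] circ [514.5  41.7] d 16.0 z 25.7
target [ 1.24394808 -0.17182373]
gauge [11.19137328 80.60613185]
collar [11.28654675 81.78659792]
bush [-10.09260382 -79.58814798]
lens [ 18.12490878 139.24759759]
knob [ -18.12490878 -139.24759759]
```

>>> arm_command:
  plan:
    - {"delta_pos": [-2,1,-35],"turn": [0,0,0],"gripper": 50}
    - {"delta_pos": [-2,1,-70],"turn": [0,0,0],"gripper": 50}
    - {"delta_pos": [-2,1,-100],"turn": [0,0,0],"gripper": 50}
    - {"delta_pos": [-2,1,-119],"turn": [0,0,0],"gripper": 50}
    - {"delta_pos": [-2,1,-127],"turn": [0,0,0],"gripper": 50}
    - {"delta_pos": [-2,1,-130],"turn": [0,0,0],"gripper": 50}
    - {"delta_pos": [-2,1,-130],"turn": [0,0,0],"gripper": 45}
    - {"delta_pos": [-2,1,-130],"turn": [0,0,0],"gripper": 38}
    - {"delta_pos": [-2,1,-130],"turn": [0,0,0],"gripper": 32}
    - {"delta_pos": [-2,1,-130],"turn": [0,0,0],"gripper": 28}
    - {"delta_pos": [-2,1,-130],"turn": [0,0,0],"gripper": 20}
    - {"delta_pos": [-2,1,-130],"turn": [0,0,0],"gripper": 20}

```text
clock: 23.92
eef_pos: [0.4178, 0.2626, 0.0193]
orientation: [0.0, 0.753, 0.659, 0.001]
contact_force: [-0.8, -1.9, 9.1]
width: 0.0292
grip_force: 58.5
```

>>> arm_command:
  plan:
    - {"delta_pos": [0,0,0],"turn": [0,0,0],"gripper": 20}
    - {"delta_pos": [0,0,0],"turn": [0,0,0],"gripper": 20}

```text
clock: 24.08
eef_pos: [0.4178, 0.2626, 0.0193]
orientation: [0.0, 0.753, 0.659, 0.001]
contact_force: [-1.2, -0.8, 8.8]
width: 0.0294
grip_force: 58.5
```

>>> arm_command:
  plan:
    - {"delta_pos": [0,0,3],"turn": [0,0,0],"gripper": 20}
    - {"delta_pos": [0,0,25],"turn": [0,0,0],"gripper": 20}
    - {"delta_pos": [5,0,60],"turn": [0,0,0],"gripper": 20}
    - {"delta_pos": [15,-10,95],"turn": [0,0,0],"gripper": 20}
    - {"delta_pos": [30,-35,115],"turn": [0,0,0],"gripper": 20}
    - {"delta_pos": [45,-65,120],"turn": [0,0,0],"gripper": 20}
    - {"delta_pos": [65,-95,120],"turn": [0,0,0],"gripper": 20}
    - {"delta_pos": [85,-125,120],"turn": [0,0,0],"gripper": 20}
    - {"delta_pos": [105,-160,115],"turn": [0,0,0],"gripper": 20}
    - {"delta_pos": [105,-160,95],"turn": [0,0,0],"gripper": 20}
    - {"delta_pos": [105,-160,70],"turn": [0,0,0],"gripper": 20}
    - {"delta_pos": [105,-160,50],"turn": [0,0,0],"gripper": 20}

```text
clock: 25.08
eef_pos: [0.5225, 0.1014, 0.0676]
orientation: [0.0, 0.753, 0.658, 0.001]
contact_force: [0.1, 1.0, -1.8]
width: 0.0289
grip_force: 59.5
```

>>> arm_command:
  plan:
    - {"delta_pos": [0,0,-12],"turn": [0,0,0],"gripper": 20}
    - {"delta_pos": [0,0,-12],"turn": [0,0,0],"gripper": 20}
    - {"delta_pos": [0,0,-12],"turn": [0,0,0],"gripper": 20}
    - {"delta_pos": [0,0,-12],"turn": [0,0,0],"gripper": 20}

```text
clock: 25.42
eef_pos: [0.5227, 0.1023, 0.0569]
orientation: [0.0, 0.753, 0.659, 0.001]
contact_force: [-0.3, 0.4, -0.9]
width: 0.0287
grip_force: 59.5
```

```bash
python3 - <<'E'
from h import *
np.set_printoptions(precision=2,suppress=True)
im,d,P=grab("wrist","w10.png");W=cloud(d,P);e=np.array(sensors.get_state()["eef_pos"]);print(e*1000)
R=(W-e)*1000
for lo,hi,r in((-7,-2,19),(e[2]*-1000+18,-1000*e[2]+26,25),(-1000*e[2]+1,-1000*e[2]+8,25)):
    m=(np.hypot(R[...,0],R[...,1])<r)&(R[...,2]>lo)&(R[...,2]<hi);q=R[m]
    if len(q): print(lo,np.percentile(q,1,0),np.percentile(q,99,0),len(q))
E
```

```text
[522.79 102.38  57.04]
-7 [-14.   -16.53  -6.68] [15.15 13.62 -2.91] 3101
-39.04404969931512 [ -9.23 -14.16 -38.83] [ 13.    11.5  -33.13] 507
-56.04404969931512 [-15.3   -8.44 -55.98] [ 17.09  15.04 -49.51] 825
```

View pics/w10.png

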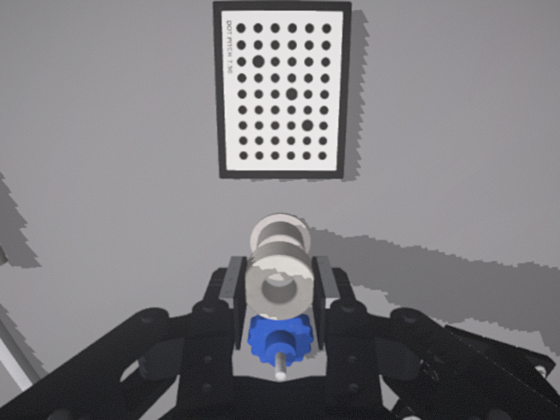

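Spacer hangs over the bushing, aligned within about 0.4 mm. I lower it and release.

>>> arm_command:
  plan:
    - {"delta_pos": [0.4,0,-5],"turn": [0,0,0],"gripper": 20}
    - {"delta_pos": [0.4,0,-9],"turn": [0,0,0],"gripper": 20}
    - {"delta_pos": [0.4,0,-11],"turn": [0,0,0],"gripper": 20}
    - {"delta_pos": [0.4,0,-12.5],"turn": [0,0,0],"gripper": 20}
    - {"delta_pos": [0.4,0,-12.5],"turn": [0,0,0],"gripper": 20}
    - {"delta_pos": [0.4,0,-12.5],"turn": [0,0,0],"gripper": 20}

```text
clock: 25.97
eef_pos: [0.5225, 0.1023, 0.0434]
orientation: [-0.0, 0.753, 0.659, 0.0]
contact_force: [-1.9, 1.0, 3.4]
width: 0.0289
grip_force: 60.0
```

In contact (3 N). I open, retreat and check.

>>> arm_command:
  plan:
    - {"delta_pos": [0,0,0],"turn": [0,0,0],"gripper": 29}
    - {"delta_pos": [0,0,0],"turn": [0,0,0],"gripper": 34}
    - {"delta_pos": [0,0,0],"turn": [0,0,0],"gripper": 40}
    - {"delta_pos": [0,0,0],"turn": [0,0,0],"gripper": 48}
    - {"delta_pos": [0,0,10],"turn": [0,0,0],"gripper": 50}
    - {"delta_pos": [0,0,35],"turn": [0,0,0],"gripper": 50}
    - {"delta_pos": [0,0,70],"turn": [0,0,0],"gripper": 50}
    - {"delta_pos": [-15,10,100],"turn": [0,0,0],"gripper": 50}
    - {"delta_pos": [-35,35,125],"turn": [0,0,0],"gripper": 50}
    - {"delta_pos": [-55,60,145],"turn": [0,0,0],"gripper": 50}
    - {"delta_pos": [-65,80,150],"turn": [0,0,0],"gripper": 50}
    - {"delta_pos": [-65,80,150],"turn": [0,0,0],"gripper": 50}

```text
clock: 26.97
eef_pos: [0.4558, 0.1869, 0.1953]
orientation: [-0.001, 0.751, 0.661, 0.002]
contact_force: [0.2, 0.4, 0.6]
width: 0.0501
grip_force: 0.0
```

>>> arm_command:
  plan:
    - {"delta_pos": [0,0,0],"turn": [0,0,0],"gripper": 50}
    - {"delta_pos": [0,0,0],"turn": [0,0,0],"gripper": 50}
    - {"delta_pos": [0,0,0],"turn": [0,0,0],"gripper": 50}

```text
clock: 27.22
eef_pos: [0.4579, 0.1809, 0.1932]
orientation: [0.0, 0.753, 0.658, -0.0]
contact_force: [1.1, 0.3, 0.0]
width: 0.0498
grip_force: 0.0
```

```bash
python3 - <<'E'
from h import *
o=survey("wrist",[("target",.534,.181,.009),("gauge",.545,.262,.016),("collar",.545,.262,.029),("spacer",.523,.101,.040),("lens",.553,.319,.047),("knob",.5145,.044,.025)],"w11.png")
for k in o:print(k,(o[k]-o["target"])*1000)
E
```

```text
knob not seen
wrist [0.4579 0.1809 0.1931] 27.2667
target rect [534.  180.8  84.6  65.   81.8] circ [534.2 181. ] d 85.0 z 7.2
gauge rect [545.1 261.2  49.8  49.    4.1] circ [545.  261.1] d 49.1 z 14.8
collar rect [544.4 261.5  30.   29.8  40.4] circ [544.1 261.4] d 29.7 z 27.7
spacer rect [528.1 108.1  14.9  31.6  46.6] circ [525.5 105.5] d 22.9 z 38.6
lens rect [552.1 310.3  10.9  26.3  84.3] circ [552.3 313. ] d 18.9 z 45.7
target [0. 0.]
gauge [10.80680616 80.11699595]
collar [ 9.87641054 80.44722084]
spacer [ -8.7490243  -75.45265801]
lens [ 18.1033359  132.01913057]
```

View pics/w11.png

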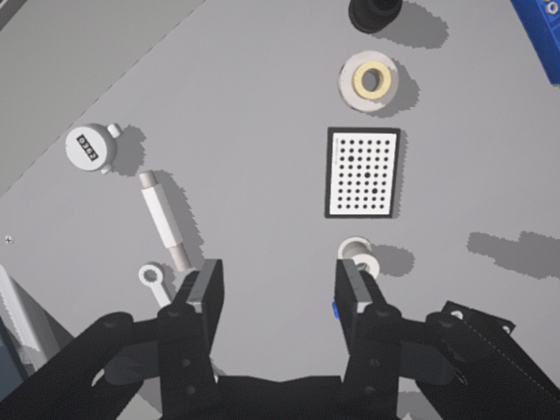

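Stack 1 shows at (370,80), good; the spacer at (362,262) is half hidden by a finger. I move aside for the top camera.

>>> arm_command:
  plan:
    - {"delta_pos": [-12,30,0],"turn": [0,0,0],"gripper": 50}
    - {"delta_pos": [-25,60,0],"turn": [0,0,0],"gripper": 50}
    - {"delta_pos": [-32,80,0],"turn": [0,0,0],"gripper": 50}
    - {"delta_pos": [-32,80,0],"turn": [0,0,0],"gripper": 50}
    - {"delta_pos": [-32,80,0],"turn": [0,0,0],"gripper": 50}
    - {"delta_pos": [-32,80,0],"turn": [0,0,0],"gripper": 50}
    - {"delta_pos": [-32,80,0],"turn": [0,0,0],"gripper": 50}

```text
clock: 27.85
eef_pos: [0.4262, 0.2606, 0.1932]
orientation: [0.0, 0.753, 0.658, -0.0]
contact_force: [-0.1, 0.1, 0.4]
width: 0.05
grip_force: 0.0
```

```bash
python3 - <<'E'
from h import *
o=survey("top",[("target",.5335,.181,.011),("gauge",.544,.262,.018),("collar",.544,.262,.031),("spacer",.522,.101,.042),("lens",.5515,.32,.049),("knob",.5145,.042,.027)],"t12.png")
for k in o:print(k,(o[k]-(o["lens"]+o["knob"])/2)*1000)
survey("wrist",[("spacer",.523,.101,.040),("knob",.5145,.044,.025)])
print(np.abs(sensors.get_state()["joint_velocities"]).max())
im=cv2.imread("pics/t12.png")[150:330,100:360];cv2.imwrite("pics/t12c.png",cv2.resize(im,None,fx=3,fy=3))
E
```

```text
top [0.4261 0.2607 0.1933] 27.9
target rect [533.5 180.6  85.5  65.3  81.9] circ [533.  180.7] d 83.5 z 9.8
gauge rect [543.9 261.8  47.9  48.8   2. ] circ [543.9 261.6] d 48.3 z 17.3
collar rect [543.1 262.1  29.4  28.5   2.1] circ [543.8 262.5] d 28.6 z 30.3
spacer rect [5.210e+02 1.004e+02 3.090e+01 3.020e+01 4.000e-01] circ [521.7 100.8] d 30.0 z 41.2
lens rect [556.8 318.1  27.8  14.3  75.6] circ [554.1 319.1] d 20.2 z 47.8
knob rect [514.   41.4  15.3  15.6  89.9] circ [514.5  41.9] d 16.0 z 26.0
target [-1.298876   0.1868148]
gauge [ 9.61839586 81.10086083]
collar [ 9.46678769 82.02571272]
spacer [-12.56532521 -79.72931126]
lens [ 19.81070228 138.61558966]
knob [ -19.81070228 -138.61558966]
spacer not seen
knob not seen
wrist [0.4261 0.2609 0.1933] 27.95
0.005505666983717147
```

View pics/t12c.png

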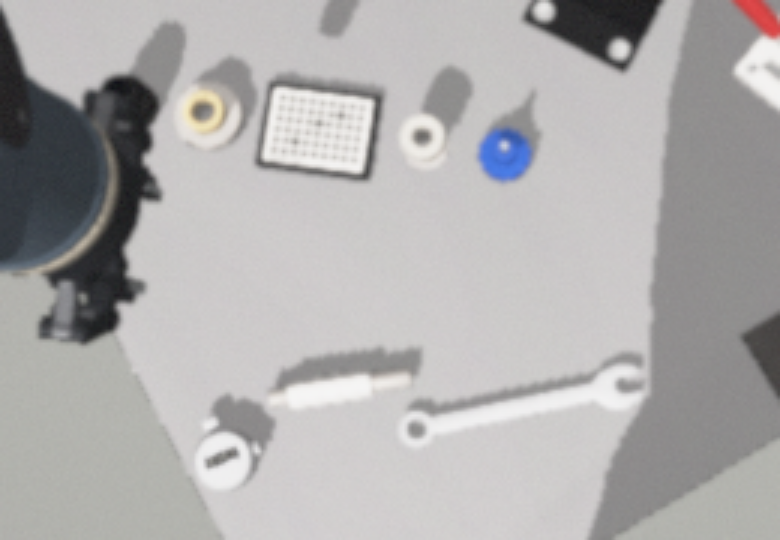

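Both stacks stand on the line: spacer at (422,137) on the bushing, collar at (205,110) on the gauge. All are within about 1 mm, and the knob and target are unmoved.

```bash
python3 -c "
from h import *
print(bot.finish_job())"
```

```text
the job is handed in; nothing more can be done
None
```

The job is handed in: both stacks stand in line with the target, lens and knob, each part within about 1 mm of its spot by the cameras, and everything is released and still.

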